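# Drive a stuck insert out of a pasta die bar

## Robot

A 6-joint arm with a two-finger parallel gripper is mounted at the origin on the work surface. World frame = base frame: x ahead of the robot, y to its left, z up, the work surface at z = 0. Lengths are in m, angles in rad, forces in N, time in s.
With the tool pointing down it reaches from about 0.275 to 0.875 m from the base axis. Payload 12.5 kg.
Tool frame: the origin (TCP) lies at the very end of the fingers, on their centre line; the grasp point (between the pads) lies 19 mm behind it; z points along the fingers, y is the line along which they close (so a half turn about z gives the same grasp; the last joint's range is limited). The gripper opens to 85 mm and grips with 20 to 120 N. Pads are 22 mm wide; open, the fingers measure 114 mm over their backs; the gripper's body (76 mm by 85 mm) begins 54 mm behind the grasp point. The pads swing forward as they close: fully open they stand 13 mm farther back than shut.
Start: joints at [-1.29, 0.351, 1.652, -0, 1.139, -0.085], TCP at [0.197, -0.514, 0.231] pointing down, gripper open.
Joint ranges: [-2.75, 2.75], [-0.79, 2.1], [0.01, 2.65], [-1.57, 4.71], [0.07, 3.14], [-2.87, 2.87]. Speed limits (rad/s): [2.22, 2.22, 2.79, 3.14, 3.14, 3.14].

## Interface

Orientations are given as a 3x3 rotation matrix whose columns are the frame's x, y, z axes.
In Python, from bench import manip gives the robot as it stands. Calls block until the motion is done:
- manip.move_ptp(position, orientation): joint-space move of the TCP to a pose.
- manip.move_l(position, attitude=None, max_speed=0.15): straight line of the TCP; attitude=None keeps the orientation; max_speed is the mean speed in m/s.
- manip.move_j(angles): joint-space move.
- manip.set_gripper(opening, effort=None): opening from 0.0 (shut) to 1.0 (fully open); effort is the grip in N (None keeps the last); returns when the fingers have stopped.
- manip.dwell(seconds).
- manip.inverse_kinematics(position, orientation): joint angles nearest the present ones, or None.
- manip.grab_frame(name): name is "side" or "top"; returns (picture, depth): 480x640x3 uint8, red, green, blue; 480x640 float32, m along the optical axis (not along the pixel's ray), 0 where there is no reading.
- manip.get_calibration(name): a dict with "camera_matrix" (3x3 intrinsics, pixels), "R" (3x3) and "t" (3): a world point X has camera coordinates R X + t. Camera axes: x right, y down, z forward; pixel columns grow to the right and rows downward; lengths in m; the calibration is good to about 2 mm. A picture is of the moment at which its call begins. get_calibration takes no time and is no camera call.
A pose or a line that the arm cannot do raises manip.Unreachable and nothing moves.
- manip.sign_off(): hands the job in, once; it reports no verdict.
Trained networks look in the newest picture that a camera, given by its name, has taken for a name from the list of things; names that differ only in an ending like _2 or _b are one class to them, and where a whole thing is asked for, a point or a joint stands for the part that bears it (a point fixed in the world has none). Each returns a list of dicts, best first, with "confidence" (0 to 1); they miss things now and then, are a little off and sometimes report something else, mostly with a low value. They report only what shows in the picture. A call takes as long as a camera call. They do not tell look-alikes from the thing itself.
- manip.look_for(camera, name): "at" ([x, y, z] in m, in world coordinates, good to about 4 mm: the middle of the surface that is visible of it).
Readings, each from a call of its own:
- manip.current_time(): time.
- manip.current_qpos(): joint angles.
- manip.current_joint_vel(): joint speeds.
- manip.current_joint_torque(): joint torques, N m.
- manip.current_ee_pos(): TCP position.
- manip.current_tcp_rot(): TCP orientation.
- manip.current_force(): force on the tool from outside, world axes, zero at the start.
- manip.current_ft_torque(): the same for the moment, N m.
- manip.current_grip_width(): opening from 0.0 (shut) to 1.0 (fully open).
Only numpy, scipy, OpenCV 4.12 (cv2) and the standard library are available. Lean on these libraries where they do the work, as an engineer would, in place of code of your own. Each camera call takes 0.05 s, during which the arm holds its last target. There are 200 camera calls.

## Task

The blue-faced insert has to come out of the pasta die. Take the ejector rod (yellow handle) from its white block, enter it in the hole above the blue insert and press the insert down and out into the catch tray under the die, then draw the rod out and stand it back in its block. The rod only just fits the hole in the cover plate, so feel for it and press steadily: never bear on the die, its cover or the insert with more than about 40 N. Leave the two bronze inserts seated and everything else on the bench where it is.

Things in the scene. Friction and masses are not known exactly. Their poses are not given: they have to be found in the camera images.
- die: Steel die bar 64 x 184 mm, bolted on a push-out stand 110 x 196 mm; fixed. Origin: centre of the stand's underside on the bench; z up, y along the bar. Underside of the bar at z = 42 mm, rubber floor of the catch tray below it at z = 8 mm. Three vertical 30 mm bores with an insert each, on the bar's centre line at y = -50, 0 and +50 mm.
- die_top (a point): Centre of the bar's top, z = 82 mm. On top lies an 8 mm aluminium cover plate with three round holes 17.5 mm wide, one over each insert. It is screwed on with play and its own pose is not measured: along the bar it has slid 2.6 to 3.8 mm to one end or the other, across it by up to 1.5 mm, so that each hole stands about 3 to 4 mm off its insert's axis. It does not move.
- blue_insert_mid (a point): Centre of the insert to drive out, in any one of the bores: bronze plug, diameter 29 mm, height 26 mm, 110 g, its top face blue, seen down the cover's hole. Face 13 mm above this point and 8 to 12 mm below the cover's top. A rubber seal in the bore grips it: it slides down under a push of 8 to 22 N, lets go when its face is some 30 mm below the cover's top, and drops into the tray.
- bronze_a_mid (a point): Centre of a plain bronze insert of the same size in another bore, face 8 mm below the cover's top; it stays seated.
- bronze_b_mid (a point): Centre of the other plain bronze insert, like bronze_a; it stays seated.
- rod_grip (a point): Middle of the ejector rod's yellow octagonal handle, on the rod's axis: 27 mm across flats (flats square to this point's x, y and 45 degrees between), reaching 26 mm below and 28 mm above this point. Below it a plain steel shaft 16 mm in diameter, 52 mm long, flat-ended. About 160 g. z runs up the rod, which stands upright and loose in its block.
- rod_nose (a point): Centre of the flat lower end of the rod's shaft, 78 mm below rod_grip.
- pocket (a point): Centre of the mouth of the rod's round pocket, 20 mm wide and 36 mm deep, in the top of a fixed white plastic block 76 x 76 x 46 mm; this point is 46 mm above the bench, the pocket's floor 10 mm above the bench.
- egg_bowl: Bystander: steel bowl of brown eggs, 224 mm across, 85 mm tall. Origin under its centre.
- pumpkin_tray: Bystander: steel tray 240 x 180 x 45 mm of pumpkin cubes. Origin under its centre.
- spare_insert: Bystander: a spare bronze insert, 29 mm across and 26 mm tall, standing on the bench. Origin under its centre.
- brush: Bystander: green cleaning brush lying on the bench, about 195 mm long, 26 mm wide, 24 mm tall.
Not all that is in view belongs to the job. Of the things that look like the part that bears pocket, the middle-sized one is meant.

How it is judged:
By the outcome, as a careful person would: the job done as asked, in the order asked, and still so for the second after the job is handed in, with the robot touching nothing.
It also fails if it takes over 72 s, if anything falls off the work surface, if the arm or the gripper's body presses on something with over 40 N, if the wrist force passes 120 N, or if a joint passes its speed limit or range.

## Working session

There is one attempt and no reset: what is moved stays moved. The work goes in short steps, each a Python script; the robot and the scene stay as the last script left them, time stands still between calls to the robot, and variables do not carry over. Pictures are saved under pics/ and viewed, on a budget of 10 in all, crops included, one or two more only if the job needs it, and the job is handed in when it is done.

```bash
ls; mkdir -p pics
python3 - <<'E'
from bench import manip
import cv2,numpy as np
for c in("top","side"):
    p,d=manip.grab_frame(c); cv2.imwrite(f"pics/{c}0.png",p[...,::-1]); np.save(f"pics/{c}0.npy",d)
    k=manip.get_calibration(c); print(c,k)
    for n in("die","rod_grip","pocket","blue_insert_mid","spare_insert","bronze_a_mid"):
        print(n,[(np.round(r["at"],3).tolist(),round(r["confidence"],2)) for r in manip.look_for(c,n)])
print(manip.current_time(),manip.current_force(),manip.current_tcp_rot())
E
```

```text
pics
top {'camera_matrix': array([[496.9530247 ,   0.        , 327.55164997],
       [  0.        , 496.9530247 , 229.64138331],
       [  0.        ,   0.        ,   1.        ]]), 'R': array([[-0.03569645, -0.99936056, -0.0020555 ],
       [-0.9755511 ,  0.03529216, -0.21692052],
       [ 0.21685436, -0.00573805, -0.9761871 ]]), 't': array([0.0023275 , 0.61157565, 1.08606889])}
die [([0.534, -0.18, 0.007], 0.71), ([0.448, 0.004, 0.025], 0.51)]
rod_grip [([0.503, 0.157, 0.115], 0.6)]
pocket [([0.437, 0.266, 0.03], 0.98), ([0.675, 0.168, 0.065], 0.88), ([0.504, 0.156, 0.049], 0.68)]
blue_insert_mid []
spare_insert []
bronze_a_mid [([0.557, -0.131, 0.076], 0.62)]
side {'camera_matrix': array([[482.7615459 ,   0.        , 321.82042936],
       [  0.        , 482.7615459 , 238.57336299],
       [  0.        ,   0.        ,   1.        ]]), 'R': array([[-0.76445287, -0.64466127,  0.00486343],
       [-0.42267178,  0.49548825, -0.7588412 ],
       [ 0.48678576, -0.58215396, -0.65125754]]), 't': array([0.47121093, 0.31585392, 1.0002683 ])}
die [([0.535, -0.124, 0.02], 0.82)]
rod_grip [([0.504, 0.167, 0.096], 0.67)]
pocket [([0.424, 0.274, 0.028], 0.6), ([0.493, 0.175, 0.045], 0.57), ([0.662, 0.188, 0.064], 0.57)]
blue_insert_mid []
spare_insert [([0.446, 0.015, 0.024], 0.53)]
bronze_a_mid []
0.7 [-0.72253245 -0.07832942 -0.22321327] [[ 9.33850732e-01  3.57662985e-01  9.41997128e-06]
 [ 3.57662985e-01 -9.33850730e-01 -4.65146375e-05]
 [-7.83971705e-06  4.68069033e-05 -9.99999999e-01]]
```

View pics/top0.png

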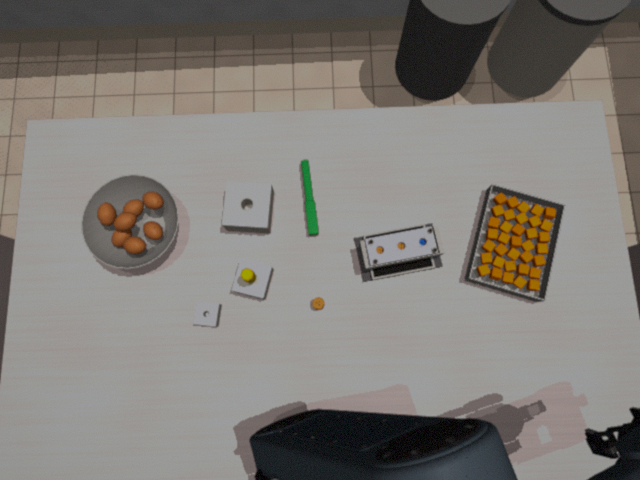

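View pics/side0.png

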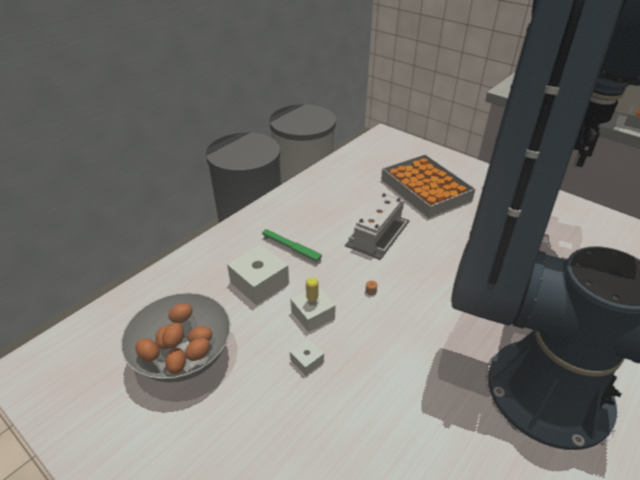

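The top view shows the yellow handle at (247,275) in the middle-sized block. The die holes are at (380,250), (402,246) and (423,242), and the blue insert is the last of these. The side view agrees. Next I'll measure from enlarged crops.

```bash
cat > h.py <<'E'
from bench import manip
import cv2,numpy as np
def ray(c,uv,z):
    k=manip.get_calibration(c);R,t=k["R"],k["t"]
    C=-R.T@t; d=R.T@np.linalg.inv(k["camera_matrix"])@np.array([uv[0],uv[1],1.])
    return C+d*(z-C[2])/d[2]
def proj(c,X):
    k=manip.get_calibration(c);q=k["camera_matrix"]@(k["R"]@np.array(X)+k["t"]);return q[:2]/q[2]
E
python3 - <<'E'
from h import *
im=cv2.imread("pics/top0.png"); d=np.load("pics/top0.npy")
hsv=cv2.cvtColor(im,cv2.COLOR_BGR2HSV)
def blobs(m,z):
    n,l,s,c=cv2.connectedComponentsWithStats(m.astype(np.uint8))
    for i in range(1,n):
        if s[i,4]>8: print(s[i].tolist(),c[i].round(1),ray("top",c[i],z).round(4))
H,S,V=cv2.split(hsv)
print("yellow");blobs((H>22)&(H<35)&(S>150)&(V>100),.116)
print("blue");blobs((H>95)&(H<125)&(S>130)&(V>60),.081)
sub=np.zeros_like(H,bool);sub[225:285,350:445]=1
print("orange");blobs((H<22)&(S>90)&sub,.082)
# whole holes at plane .09: non-white in plate
a=cv2.resize(im[220:285,350:450],None,fx=7.9,fy=7.9,interpolation=cv2.INTER_CUBIC)
b=cv2.resize(im[252:310,225:325],None,fx=4,fy=4,interpolation=cv2.INTER_CUBIC)
o=np.zeros((600,790,3),np.uint8);a=cv2.resize(a,(550,357));o[:357,:550]=a;o[360:592,:400]=b
cv2.imwrite("pics/c1.png",o)
E
```

```text
yellow
[241, 269, 13, 13, 120] [246.9 274.6] [0.5065 0.1596 0.116 ]
blue
[420, 239, 6, 6, 26] [422.2 241.4] [ 0.5729 -0.234   0.081 ]
orange
[398, 243, 7, 6, 35] [400.8 245.6] [ 0.5649 -0.1846  0.082 ]
[377, 247, 6, 6, 32] [379.5 249.5] [ 0.5576 -0.1357  0.082 ]
```

View pics/c1.png

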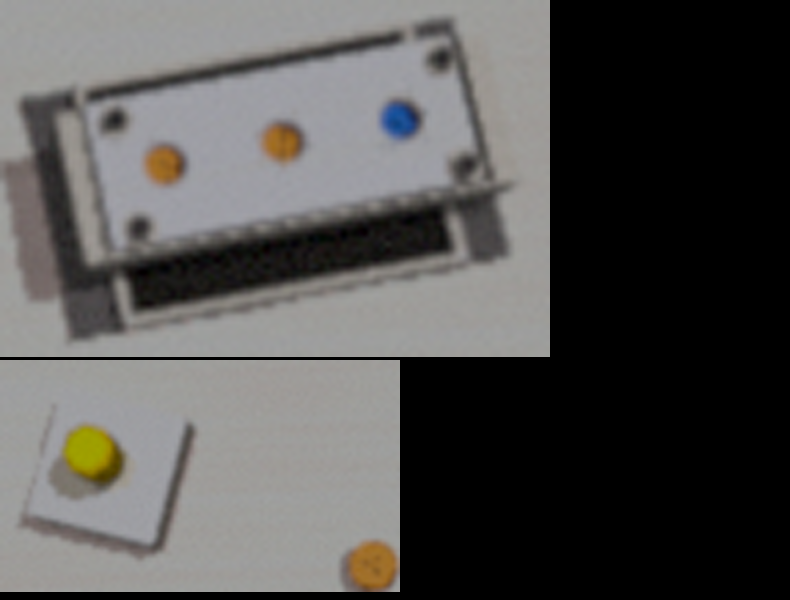

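The crop confirms the blue insert at the right end, px (422.5,241.5). The handle top is at (247.5,274.5), and the block corners are visible. I'll refine the hole, rod and block positions from both cameras and then grasp.

Run:
```python
from h import *
cs=[(238.75,263.25),(272,267),(263.75,298.25),(232.5,290.75)]
P=np.array([ray("top",c,.046) for c in cs]);print(P.round(4),P.mean(0),[np.linalg.norm(P[i]-P[i-1]).round(4) for i in range(4)])
for a,b in((0,1),(3,2),(0,3),(1,2)): e=P[b]-P[a];print(np.degrees(np.arctan2(e[1],e[0])).round(1))
for c in("top","side"):
    im=cv2.imread(f"pics/{c}0.png");hsv=cv2.cvtColor(im,cv2.COLOR_BGR2HSV);H,S,V=cv2.split(hsv)
    # rectified view at plane z=.09: 0.25 mm/px around the die
    x0,y0=.565,-.185;n=np.float32([[0,0],[599,0],[599,399],[0,399]])
    W=[(x0+.05-p[1]*.00025,y0+.075-p[0]*.00025,.09) for p in n]
    M=cv2.getPerspectiveTransform(np.float32([proj(c,w) for w in W]),n)
    r=cv2.warpPerspective(im,M,(600,400),flags=cv2.INTER_CUBIC);
    for g in range(0,600,80):cv2.line(r,(g,0),(g,6),(0,0,255),1);cv2.line(r,(0,g),(6,g),(0,0,255),1)
    cv2.imwrite(f"pics/rect_{c}.png",r)
    m=(H>22)&(H<35)&(S>150)&(V>60);v,u=np.nonzero(m);print(c,"yellow",u.mean(),v.mean(),u.min(),u.max(),v.min(),v.max(),"exp for (.506,.16)",proj(c,(.506,.16,.116)),proj(c,(.506,.16,.088)))
a=np.vstack([cv2.resize(cv2.imread("pics/rect_top.png"),(450,300)),cv2.resize(cv2.imread("pics/rect_side.png"),(450,300))]);cv2.imwrite("pics/rect.png",a)
```

```text
[[0.5433 0.1899 0.046 ]
 [0.5317 0.1125 0.046 ]
 [0.4601 0.1323 0.046 ]
 [0.4799 0.2041 0.046 ]] [0.50372646 0.15968174 0.046     ] [np.float64(0.065), np.float64(0.0782), np.float64(0.0743), np.float64(0.0744)]
-98.5
-105.4
167.4
164.6
top yellow 253.51048951048952 274.34965034965035 241 540 220 282 exp for (.506,.16) [246.74886155 274.86474934] [248.76622372 276.47189126]
side yellow 311.92857142857144 282.14285714285717 308 316 279 285 exp for (.506,.16) [313.67631287 280.3308659 ] [313.75182344 288.99413976]
```

View pics/rect.png

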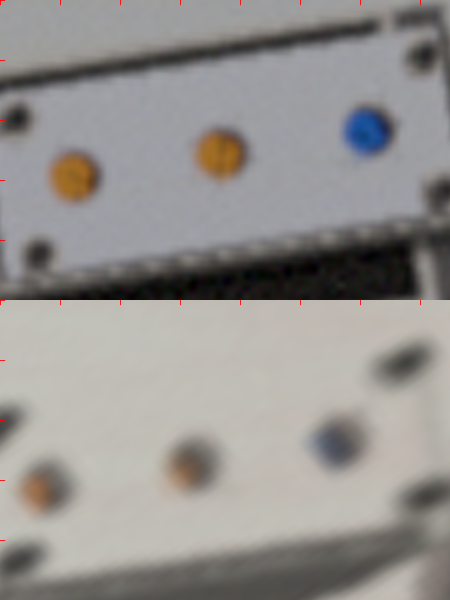

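The rectified views put the blue hole at (368,130) from the top camera and (340,141) from the side camera. That is about 10 mm apart, so I'll check the heights against depth.

Run:
```python
from h import *
def bp(c,d,u,v):
    k=manip.get_calibration(c);q=np.linalg.inv(k["camera_matrix"])@np.array([u,v,1.])*d
    return k["R"].T@(q-k["t"])
for c in("top","side"):
    d=np.load(f"pics/{c}0.npy");
    k=manip.get_calibration(c);print(c,"C",-k["R"].T@k["t"])
    for nm,X in(("plateAB",(.561,-.16,.09)),("plateBC",(.569,-.209,.09)),("block",(.485,.15,.046)),("bench",(.45,-.1,0)),("yel",(.504,.16,.116))):
        u,v=proj(c,X);ui,vi=int(round(u)),int(round(v));dd=np.median(d[vi-1:vi+2,ui-1:ui+2])
        print(nm,(ui,vi),bp(c,dd,ui,vi).round(4))
im=cv2.imread("pics/side0.png");a=cv2.resize(im[185:260,335:415],None,fx=5,fy=5,interpolation=cv2.INTER_CUBIC);b=cv2.resize(im[265:335,275:345],None,fx=5,fy=5,interpolation=cv2.INTER_CUBIC)
o=np.zeros((380,760,3),np.uint8);o[:375,:400]=a;o[:350,405:755]=b;cv2.imwrite("pics/c2.png",o)
```

```text
top C [ 0.36118761 -0.01302589  1.19287454]
plateAB (391, 247) [ 0.5626 -0.1623  0.0811]
plateBC (412, 243) [ 0.57   -0.2106  0.0815]
block (256, 288) [0.484  0.1497 0.0479]
bench (364, 301) [ 4.490e-01 -1.006e-01  4.000e-04]
yel (247, 276) [0.5035 0.1595 0.1157]
side C [0.00680472 0.72957969 0.88882354]
plateAB (376, 213) [ 0.5665 -0.1703  0.0818]
plateBC (384, 204) [ 0.5732 -0.2185  0.0819]
block (324, 303) [0.4842 0.1493 0.0473]
bench (394, 267) [ 4.513e-01 -1.008e-01 -2.000e-04]
yel (314, 281) [0.5039 0.1613 0.1163]
```

View pics/c2.png

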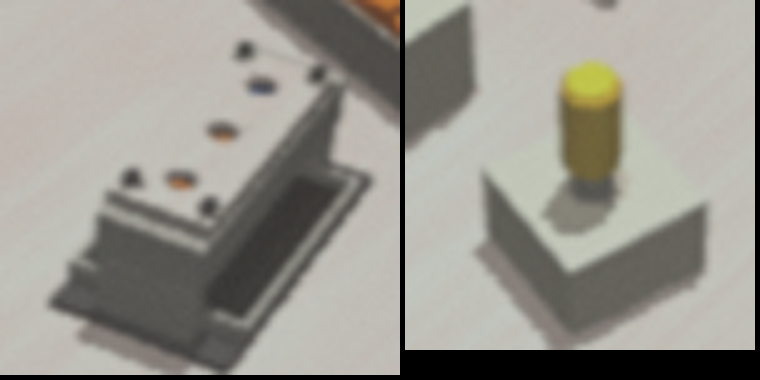

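Depth shows the cover's top is at z = 82 mm, not 90. With that height both cameras agree on the blue hole at about (0.5735, -0.234). The rod is at about (0.505, 0.1605). Grasping now.

```bash
cat >> h.py <<'E'
a=np.radians(-14.);Rt=np.array([[np.cos(a),np.sin(a),0],[np.sin(a),-np.cos(a),0],[0,0,-1.]])
def st(s=""): print(s,"t",round(manip.current_time(),2),"p",np.round(manip.current_ee_pos(),4),"F",np.round(manip.current_force(),1),"w",round(manip.current_grip_width()*85,2))
E
python3 - <<'E'
from h import *
manip.move_ptp([.505,.1605,.17],Rt);st("above")
manip.move_l([.505,.1605,.069],max_speed=.1);st("down")
manip.set_gripper(0.2,110);manip.dwell(.2);st("grip");print(manip.current_ft_torque())
manip.move_l([.505,.1605,.075],max_speed=.03);st("up6")
for c in("top","side"):
    p,d=manip.grab_frame(c);cv2.imwrite(f"pics/{c}1.png",p[...,::-1])
E
```

```text
above t 3.33 p [0.5052 0.16   0.1701] F [ 0.1  0.6 -0.8] w 84.96
down t 4.49 p [0.5054 0.1606 0.0696] F [ 0.2 -0.5  0. ] w 85.15
grip t 5.27 p [0.5052 0.1605 0.0695] F [-1.2 -0.8  5.7] w 27.03
[-0.23341469  0.34960796  0.01910423]
up6 t 5.62 p [0.505  0.1605 0.0751] F [ 0.3  0.1 -1.8] w 27.22
```

Width is 27.0 mm, so the grip is on the flats, and the nose sits 59.5 mm below the TCP. Next I'll lift, carry the rod over the hole, and look with the side camera.

Run:
```python
from h import *
manip.move_l([.505,.1605,.19],max_speed=.12)
manip.move_ptp([.5735,-.234,.19],Rt)
manip.move_l([.5735,-.234,.1545],max_speed=.08);manip.dwell(.2);st("hover")
O=[]
for c in("side","top"):
    p,d=manip.grab_frame(c);im=p[...,::-1].copy();cv2.imwrite(f"pics/{c}2.png",im);u,v=proj(c,(.5735,-.234,.09));u=int(u);v=int(v)
    O.append(cv2.resize(im[v-30:v+30,u-35:u+35],(399,342),interpolation=cv2.INTER_CUBIC));print(c,u-35,v-30,proj(c,(.5735,-.234,.095)),proj(c,(.5735,-.234,.082)))
cv2.imwrite("pics/c3.png",np.hstack(O))
```

```text
hover t 9.1 p [ 0.5737 -0.2342  0.155 ] F [ 0.5  0.4 -1.1] w 27.03
side 352 169 [387.47383152 197.71337444] [387.04339491 201.46327774]
top 387 210 [423.25752913 239.9581355 ] [422.19608387 241.0807237 ]
```

View pics/c3.png

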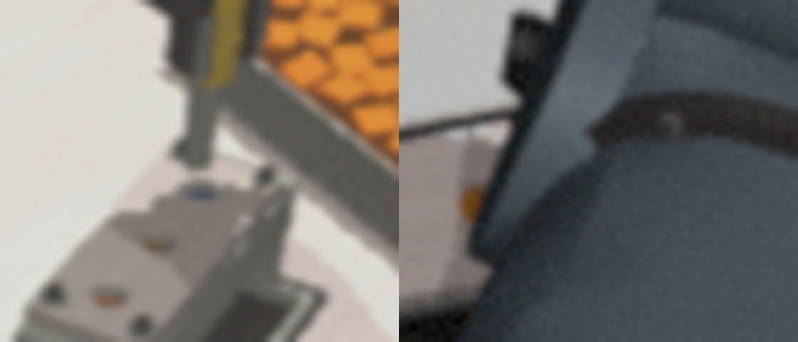

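The side view shows the nose just above the hole, with the nose at about (200,160) and the hole at about (201,190). It may need to go 1–3 mm toward the camera. I'll touch down first and learn the contact stiffness.

```bash
cat >> h.py <<'E'
def fz(n=4):
    return np.mean([(manip.dwell(.01),manip.current_force())[1] for _ in range(n)],0)
E
python3 - <<'E'
from h import *
x,y=.5725,-.2333
manip.move_l([x,y,.1455],max_speed=.05);manip.dwell(.1);f0=fz(8);st("near");print("f0",f0)
np.save("f0.npy",f0)
z=.1455
while z>.138:
    z-=.0005;t=manip.current_time();manip.move_l([x,y,z],max_speed=.02);f=fz()-f0
    print(round(z,4),manip.current_ee_pos()[2].round(4),f.round(1),round(manip.current_time()-t,2))
    if f[2]>8:break
st()
E
```

```text
near t 9.7 p [ 0.5726 -0.2333  0.1456] F [ 0.2  0.1 -2.1] w 26.97
f0 [-0.1020853  -0.14425121 -1.71080816]
0.145 0.145 [0.3 0.  0.3] 0.28
0.1445 0.1445 [0.5 0.4 0.1] 0.28
0.144 0.144 [ 0.2 -0.1  0.5] 0.28
0.1435 0.1435 [0.2 0.3 0. ] 0.28
0.143 0.143 [-0.4  0.3  0.1] 0.28
0.1425 0.1425 [0.3 0.4 0.1] 0.28
0.142 0.142 [0.2 0.2 0.1] 0.28
0.1415 0.1415 [0.3 0.4 0.6] 0.28
0.141 0.1413 [-0.7 -0.   5.1] 0.28
0.1405 0.1413 [-1.7  1.3  9. ] 0.28
 t 12.53 p [ 0.5728 -0.2334  0.1413] F [-2.3  1.3  7.3] w 27.05
```

Contact is at TCP z = 0.1413 (nose at 0.082, as expected), with stiffness about 10 N/mm. I'll run a light spiral search at about 6 N.

```bash
cat > sp.py <<'E'
from h import *
def spiral(x,y,zc,rmax,f0,dz=.0007,s=.0009):
    pts=[(0,0)]
    for k in range(1,int(rmax/s+.5)+1):
        n=6*k;pts+=[(k*s*np.cos(2*np.pi*i/n+.5),k*s*np.sin(2*np.pi*i/n+.5)) for i in range(n)]
    for a,b in pts:
        manip.move_l([x+a,y+b,zc-dz],max_speed=.02);f=fz(2)-f0;p=manip.current_ee_pos()
        print("%.1f %.1f"%(a*1e3,b*1e3),f.round(1),round((p[2]-zc)*1e3,2))
        if np.linalg.norm(f)>30: print("force!");return None
        if p[2]<zc-.0004:
            return x+a,y+b
E
python3 - <<'E'
from sp import *
r=spiral(.5725,-.2333,.1413,.0036,np.load("f0.npy"));print(r);st()
E
```

```text
0.0 0.0 [-1.2  0.7  8.1] -0.03
0.8 0.4 [-2.9 -0.3  8.8] -0.03
0.0 0.9 [-1.2 -1.9  7.9] -0.0
-0.8 0.5 [ 0.9 -0.5  7.3] -0.03
-0.8 -0.4 [1.5 2.2 8.1] -0.06
-0.0 -0.9 [-1.1  3.4  9.8] -0.09
0.8 -0.5 [-3.   2.  11.4] -0.06
1.6 0.9 [-3.2 -0.5 11. ] 0.02
0.9 1.5 [-1.3 -2.5  9.4] 0.03
0.0 1.8 [ 0.9 -3.1  7.4] 0.03
-0.9 1.6 [ 2.8 -2.3  6.7] -0.01
-1.5 0.9 [ 3.3 -0.4  7.6] -0.05
-1.8 0.0 [2.7 1.3 7.6] -0.09
-1.6 -0.9 [1.7 2.7 8.6] -0.2
-0.9 -1.5 [0.7 4.2 9.9] -0.22
-0.0 -1.8 [-2.2  5.  11.3] -0.21
0.9 -1.6 [-4.5  3.5 13.4] -0.24
1.5 -0.9 [-6.5  1.8 14.2] -0.19
1.8 -0.0 [-5.4 -0.6 14. ] -0.11
2.4 1.3 [-4.1 -1.9 12.9] 0.02
1.8 2.0 [-3.2 -4.8 11.2] 0.03
1.0 2.5 [-0.4 -4.3  9.4] 0.05
0.1 2.7 [ 1.6 -3.8  7.6] 0.02
-0.9 2.6 [ 2.5 -1.9  6.4] 0.03
-1.7 2.1 [ 2.9 -0.7  7.1] -0.04
-2.3 1.4 [3.6 0.9 7.5] -0.08
-2.6 0.5 [2.7 2.4 7.6] -0.16
-2.7 -0.4 [1.5 2.1 7.8] -0.35
-2.4 -1.3 [-0.3 -0.7 -0. ] -1.44
(np.float64(0.570130527082896), np.float64(-0.23459444895423134))
 t 20.27 p [ 0.5695 -0.2344  0.1399] F [-0.2  0.1 -2.2] w 27.06
```

It dropped into the hole with no residual force. I'll lower it steadily with lateral compliance.

```bash
cat > press.py <<'E'
from h import *
f0=np.load("f0.npy")
x,y=.5697,-.2344;z=.1395
while z>.108:
    z-=.001;manip.move_l([x,y,z],max_speed=.015);f=fz(2)-f0;p=manip.current_ee_pos()
    x+=np.clip(f[0]*4e-5,-3e-4,3e-4);y+=np.clip(f[1]*4e-5,-3e-4,3e-4)
    print(round(z,4),p.round(4),f.round(1))
    if f[2]>30 or np.hypot(*f[:2])>12:print("stop");break
st()
E
python3 press.py
```

```text
0.1385 [ 0.5695 -0.2344  0.1382] [ 0.4 -0.1  0.3]
0.1375 [ 0.5697 -0.2344  0.1375] [ 0.2 -0.1  0.3]
0.1365 [ 0.5697 -0.2344  0.1365] [-0.2  0.5 -0.1]
0.1355 [ 0.5697 -0.2344  0.1355] [-0.8  0.4 -0.2]
0.1345 [ 0.5697 -0.2344  0.1344] [ 0.1  0.  -0.5]
0.1335 [ 0.5697 -0.2344  0.1334] [ 0.1  0.3 -0.1]
0.1325 [ 0.5697 -0.2343  0.1324] [0.4 0.7 0.6]
0.1315 [ 0.5698 -0.2344  0.1315] [ 0.7  0.4 -0. ]
0.1305 [ 0.5702 -0.2344  0.1312] [-0.3  1.1  6.7]
0.1295 [ 0.5703 -0.2346  0.1307] [-1.2  0.7 10.9]
0.1285 [ 0.5704 -0.2347  0.1299] [-1.2  0.6 11.9]
0.1275 [ 0.5704 -0.2346  0.129 ] [-0.8  0.5 12.1]
0.1265 [ 0.5704 -0.2346  0.1279] [-1.4  0.7 12.2]
0.1255 [ 0.5704 -0.2347  0.1271] [-1.8  0.  13.9]
0.1245 [ 0.5704 -0.2346  0.1261] [-0.1  0.2 13. ]
0.1235 [ 0.5704 -0.2346  0.1251] [-0.5  0.3 12.7]
0.1225 [ 0.5703 -0.2346  0.124 ] [-0.5  0.3 11.7]
0.1215 [ 0.5703 -0.2346  0.123 ] [-0.7  0.4 12.5]
0.1205 [ 0.5704 -0.2346  0.1221] [-0.7  1.5 12.4]
0.1195 [ 0.5703 -0.2345  0.121 ] [-0.2  1.1 12.6]
0.1185 [ 0.5703 -0.2345  0.1201] [-0.8  0.7 12.3]
0.1175 [ 0.5703 -0.2345  0.119 ] [-0.3  0.3 11.9]
0.1165 [ 0.5703 -0.2345  0.1182] [-0.9  0.3 13.4]
0.1155 [ 0.5703 -0.2345  0.1171] [-0.1  0.4 12.8]
0.1145 [ 0.5703 -0.2345  0.116 ] [ 0.5  0.8 12.1]
0.1135 [ 0.5702 -0.2344  0.115 ] [-0.5  0.3 12.2]
0.1125 [ 0.5702 -0.2343  0.1139] [ 0.5  0.4 11.2]
0.1115 [ 0.5702 -0.2343  0.1127] [0.1 0.6 9.6]
0.1105 [ 0.5692 -0.2338  0.1104] [-0.3 -0.2  0.4]
0.1095 [ 0.5691 -0.2338  0.1091] [ 0.4 -0.2  0.4]
0.1085 [ 0.5693 -0.2339  0.1084] [ 0.1  0.3 -0. ]
0.1075 [ 0.5693 -0.2338  0.1074] [0.4 0.2 0.2]
 t 28.84 p [ 0.5693 -0.2338  0.1074] F [ 0.8  0.2 -1.6] w 27.24
```

The push stayed at about 13 N and let go at a nose depth of about 30 mm, as specified. I'll withdraw and return to the block, feeling for contact on the way in.

Run:
```python
from h import *
f0=np.load("f0.npy")
manip.move_l([.5695,-.234,.15],max_speed=.06);st("out")
manip.move_l([.5695,-.234,.19],max_speed=.12)
manip.move_ptp([.505,.1605,.19],Rt)
manip.move_l([.505,.1605,.11],max_speed=.1);manip.dwell(.1);st("above pocket")
z=.11
while z>.0695:
    z=max(z-.002,.0695);manip.move_l([.505,.1605,z],max_speed=.04);f=fz(2)-f0
    if np.linalg.norm(f)>5:print(z,manip.current_ee_pos().round(4),f.round(1))
    if f[2]>8:break
st("down")
c="side";p,d=manip.grab_frame(c);im=p[...,::-1].copy();cv2.imwrite("pics/side3.png",im)
O=[cv2.resize(im[185:260,335:415],(400,375),interpolation=cv2.INTER_CUBIC),cv2.resize(im[235:335,265:365],(375,375),interpolation=cv2.INTER_CUBIC)];cv2.imwrite("pics/c4.png",np.hstack(O))
```

```text
out t 29.7 p [ 0.5693 -0.2339  0.1497] F [-0.4 -0.4 -1.7] w 27.11
above pocket t 32.72 p [0.5054 0.1606 0.1106] F [ 1.   0.3 -1.6] w 27.19
down t 38.32 p [0.5051 0.1605 0.0696] F [ 0.5 -0.3  0. ] w 27.09
```

View pics/c4.png

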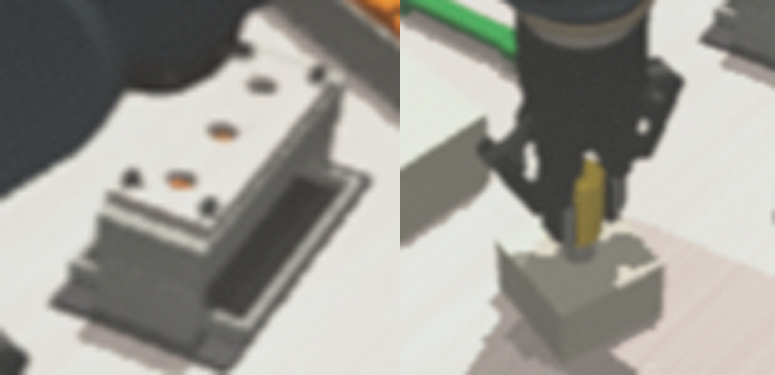

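The blue is gone from the hole at (262,85), both bronze inserts are still visible, and the rod is fully down in its block. Releasing and retracting.

Run:
```python
from h import *
manip.set_gripper(1.0);manip.dwell(.2);st("open")
manip.move_l([.505,.1605,.17],max_speed=.08)
manip.move_ptp([.30,-.42,.23],Rt);manip.dwell(.3);st("clear")
for c in("top","side"):
    p,d=manip.grab_frame(c);cv2.imwrite(f"pics/{c}4.png",p[...,::-1])
a,b=[cv2.imread(f"pics/{c}4.png") for c in("top","side")]
O=np.hstack([cv2.resize(a[190:330,190:450],(520,280)),cv2.resize(b[170:330,270:420],(263,280))]);cv2.imwrite("pics/c5.png",O)
```

```text
open t 39.17 p [0.505  0.1605 0.0695] F [-0.   0.  -0.4] w 85.1
clear t 43.08 p [ 0.3002 -0.4198  0.23  ] F [0.5 0.2 0.3] w 85.3
```

View pics/c5.png

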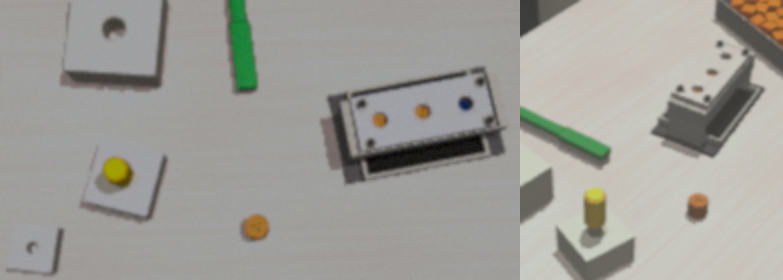

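The rod stands in its block and nothing else has moved. The blue now looks dark and deep at (465,103), so I'll confirm its depth before handing in.

Run:
```python
from h import *
ds=np.median([manip.grab_frame("top")[1] for _ in range(5)],0)
k=manip.get_calibration("top");Z=[]
for v in range(237,247):
    for u in range(417,428):
        X=k["R"].T@(np.linalg.inv(k["camera_matrix"])@np.array([u,v,1.])*ds[v,u]-k["t"]);Z.append(X[2])
Z=np.array(Z);print(np.sort(Z)[:12].round(3))
if np.sort(Z)[4]<.04: manip.sign_off();print("signed",manip.current_time())
```

```text
[0.006 0.008 0.008 0.031 0.031 0.031 0.032 0.032 0.032 0.032 0.032 0.032]
the job is handed in; nothing more can be done
the job is handed in; nothing more can be done
```

The blue insert is out of the die and in the catch tray, and the rod is back in its block. The job was handed in at about 43 s on the robot clock, against the 72 s limit.

- **Entering the hole:** I gripped the rod on its flats (27.0 mm) and found the hole with a light spiral search, never reading more than about 16 N. The hole was about 3–4 mm from where the cameras put it.
- **Pressing:** The insert slid at 12–14 N and let go about 30 mm below the cover's top, as described.
- **Returning the rod:** It went back to the pose it was taken from without hitting the block, and stood upright after release.

**Last checks:**
- Depth through the blue hole reads about 32 mm above the bench, close to the 34 mm expected for the insert standing in the tray.
- Both bronze inserts still show in their holes.
- The big and small blocks, brush and spare insert look unmoved. I did not look closely at the egg bowl or the pumpkin tray, but the arm never worked near the bowl and only passed above and beside the tray.
- The gripper is open and clear of everything.

**Disagreement along the way:** the cameras first put the hole about 10 mm apart. I had taken the cover's top as 90 mm; depth and touch both showed 82 mm, and the cameras then agreed.

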